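# Refit the label reader's tube lamp and hold its lens in the V-block

## Task

Put the cleaned parts of the deli counter's label reader back on their mount: first lay the tube lamp centred and level in the two notched saddles and let go of it, then seat the lens barrel in the V-block, centred along it with the glass end towards the lamp. Press the lens squarely down onto both sloping faces with about 15 N (at least 10, no more than 30) and finish like that, still holding it pressed so that I can do up the clamp. Leave the other things on the counter where they are.

Things in the scene. Friction and masses are not known exactly. Their poses are not given: they have to be found in the camera images.
- lens: Lens barrel: dark metal cylinder, 40 mm in diameter, 90 mm long, about 0.24 kg (+-30%), lying on its side. At one end (+x) a bezel 10 mm long, 34 mm wide, with the glass; at the other a brass thread 10 mm long, 26 mm wide. Origin on the axis at mid length; x along the axis to the glass. At the start its axis is 30 mm above the counter, glass roughly away from the robot (within 0.5 rad).
- lens_glass (a point): Centre of the lens's glass end face, 55 mm from the lens origin along its axis.
- lamp: Tube lamp, white plastic tube 24 mm in diameter and 180 mm long with metal ends, both ends alike, about 0.11 kg (varies by a third), lying on its side. Origin on its axis at mid length; own y along the axis. At the start its axis is 24 mm above the counter, crosswise to the robot's forward direction (within 0.4 rad).
- lens_rest: Fixed grey plastic rest under the lens at the start: two blocks 14 mm long, 44 mm wide, 10 mm high, centred 36 mm either side of the middle (58 mm free between), with side ribs to 18 mm high, joined by a strip 12 mm wide, 3 mm high. Origin under its middle, on the counter; x along the lens. It and lamp_rest may swap places.
- lamp_rest: Fixed grey plastic rest on which the lamp lies at the start: two blocks 14 mm long, 31 mm wide, 12 mm high, centred 60 mm either side of the middle, with side ribs to 17 mm high, joined by a strip 12 mm wide and 3 mm high. Origin under its middle, on the counter; y along the lamp.
- mount: Fixed mount: T-shaped aluminium plate 8 mm thick with the steel V-block and, beyond it at +x, two saddles. Origin on the counter under the V-block's middle; x along the V towards the saddles (away from the robot, within 0.35 rad), y left, z up. The 90-degree V-block, 64 mm wide, is two pieces 22 mm long and 59 mm high with a 40 mm wide cross slot between, open down to the plate, for gripper fingers.
- lens_seat (a point): On the mount: where the seated lens's origin belongs, over the middle of the V-block, 64 mm above the counter (V apex 36 mm); axes as the mount's. The seated barrel overhangs the V by 3 mm at each end.
- lamp_seat (a point): On the mount, 110 mm from its origin along +x: where the seated lamp's origin belongs, midway between the saddles, 32 mm above the counter; axes as the mount's. The lamp lies along the mount's y.
- vee_left: The V-block's sloping face on the mount's +y side (both pieces), 45 degrees. Fixed; origin as the mount's.
- vee_right: The V-block's sloping face on the mount's -y side (both pieces), 45 degrees. Fixed; origin as the mount's.
- saddle_left: Steel saddle with a 90-degree V notch, 12 mm thick, about 40 mm wide, 30 mm high, at 60 mm on the +y side of lamp_seat; 108 mm free between the two saddles. Fixed; origin as the mount's.
- saddle_right: The like saddle at 60 mm on the -y side of lamp_seat. Fixed; origin as the mount's.
- tub: Bystander: filled open clear food tub, 128 x 178 x 45 mm, beyond the mount. Origin under its middle. Leave alone.
- label_roll: Bystander: paper label roll standing on its flat side, 76 mm in diameter, 35 mm high, to the left of the mount. Origin under its middle. Leave alone.
- jar: Bystander: amber glass jar, 64 mm in diameter, 75 mm high. Origin under its middle. Leave alone.

How it is judged:
By the outcome, as a careful person would: the job done as asked, in the order asked, and still so for the second after the job is handed in, while the arm keeps its last pose, push and grip.
It also fails if it takes over 58 s, if anything falls off the work surface, if the arm or the gripper's body presses on something with over 40 N, if the wrist force passes 120 N, or if a joint passes its speed limit or range.

## Robot

A 6-joint arm with a two-finger parallel gripper is mounted at the origin on the work surface. World frame = base frame: x ahead of the robot, y to its left, z up, the work surface at z = 0. Lengths are in mm, angles in rad, forces in N, time in s.
With the tool pointing down it reaches from about 300 to 775 mm from the base axis. Payload 14.6 kg.
Tool frame: the origin (TCP) lies midway between the tips of the shut fingers; the grasp point (between the pads) lies grasp_offset behind it (grasp_offset is the distance from the TCP to the grasp point, in mm); z points along the fingers, y is the line along which they close (so a half turn about z gives the same grasp; the last joint's range is limited). The gripper opens to 94 mm and grips with 3 to 60 N. Pads are 16 mm wide; open, the fingers measure 119 mm over their backs; the gripper's body (75 mm by 177 mm) begins 78 mm behind the grasp point.
Start: joints at [1.178, 0.3, 1.521, -0, 1.321, -0.067], TCP at [176.034, 521.058, 205.446] pointing down, gripper open.
Joint ranges: [-3.03, 3.03], [-0.79, 2.21], [0.23, 2.52], [-1.04, 4.18], [0, 3.07], [-2.55, 2.55]. Speed limits (rad/s): [2.22, 2.22, 2.57, 3.14, 3.14, 3.14].

## Interface

Orientations are given as [roll, pitch, yaw] about the fixed x, y, z axes, in that order (R = Rz(yaw) Ry(pitch) Rx(roll)).
In Python, from cell import * gives the robot as it stands. The module is installed in compiled form; this text tells all that it offers.
- The arm moves only by the shell command python3 -m jog 'ROWS' [FORCE]. ROWS is JSON, a list of rows, each a list of 3 entries, a list of its own where there are three numbers: the finger opening in mm, from 0 to 94, then the shift along the tool's x, y, z in units of 50 mm (1.0 is 50 mm), then the turn about the tool's z in units of 180 degrees (1.0 is 180 degrees). In form: [[fingers, [dx, dy, dz], twist], ...]. A call has 1 to 20 rows; each row shifts and turns the commanded pose from where the row before left it, along the tool's axes as they then stand; what a row does not reach is not made up. A row lasts 1/10 s, in which the tool goes at most 50 mm and 8.59 degrees, less where a joint would pass 70% of its speed; a pose out of reach is approached as far as the arm can. A call with a number of a shift or a turn outside -1 to 1 is refused whole. A call with a gripper value outside its range is refused whole. The fingers move at their own pace and stop on an object; FORCE is the grip in N (left out, the last holds). Time passes only in rows, so rows that do not move let the fingers close. It gives the time, the measured TCP pose, the force, the opening and the grip force at its end, in the units of the state.
- read_state(): the state, without advancing time (a new reading comes with each control period).
- camera(name): name is "side" or "top"; returns the picture (384x512x3 uint8, red, green, blue); there is no depth.
- calibration(name): a dict with "mtx" (3x3 intrinsics, pixels), "cam_to_world" (4x4, takes a point from camera to world coordinates). Camera axes: x right, y down, z forward; pixel columns grow to the right and rows downward; lengths in mm; the calibration is good to about 2 mm. A picture is of the moment at which its call begins. calibration takes no time and is no camera call.
- sign_off(): hands the job in; it is judged then, once.
Trained networks look in the newest picture that a camera, given by its name, has taken for a name from the list of things; names that differ only in an ending like _2 or _b are one class to them, and where a whole thing is asked for, a point or a joint stands for the part that bears it (a point fixed in the world has none). Each returns a list of dicts, best first, with "conf" (0 to 1); they miss things now and then, are a little off and sometimes report something else, mostly with a low value. They report only what shows in the picture. A call takes as long as a camera call.
- regions_of(camera, query): "pixels" (384x512 bool, what is visible of it) and "rect" ([centre column, centre row, width, height] in pixels, round what is visible of it).
The state is a dict: "clock": time; "joints": joint angles; "qd": joint speeds; "effort": joint torques, N m; "eef_pos": TCP position; "eef_rot": TCP orientation; "wrist_force": force on the tool from outside, world axes, zero at the start; "moment": the same for the moment, N m; "finger_gap": finger opening in mm; "finger_force": force on a finger pad.
Only numpy, scipy, OpenCV 4.12 (cv2) and the standard library are available. Lean on these libraries where they do the work, as an engineer would, in place of code of your own. Each camera call takes 0.05 s, during which the arm holds its last target. There are 200 camera calls.

## Working session

There is one attempt and no reset: what is moved stays moved. The work goes in short steps, Python scripts to look and compute and a shell command to move; the robot and the scene stay as the last step left them, time stands still between calls to the robot, and variables do not carry over. Pictures are saved under pics/ and viewed, at most 10 in all, crops included, and the job is handed in when it is done.

```bash
mkdir -p pics; cat > h.py <<'E'
from cell import *
import numpy as np, cv2
def ray(cam,uv):
    c=calibration(cam);K=np.array(c["mtx"]);T=np.array(c["cam_to_world"])
    d=T[:3,:3]@np.linalg.inv(K)@np.array([uv[0],uv[1],1.]);return T[:3,3],d
def onz(cam,uv,z):
    o,d=ray(cam,uv);return o+d*(z-o[2])/d[2]
def proj(cam,P):
    c=calibration(cam);K=np.array(c["mtx"]);T=np.linalg.inv(np.array(c["cam_to_world"]))
    p=K@(T[:3,:3]@np.array(P,float)+T[:3,3]);return p[:2]/p[2]
E
python3 - <<'E'
from h import *
s=read_state();print({k:np.round(v,3).tolist() for k,v in s.items()})
try: print(grasp_offset)
except Exception as e: print(e)
ims=[]
for c in("side","top"):
    im=camera(c);cv2.imwrite(f"pics/{c}0.png",im[...,::-1])
    cc=calibration(c);print(c,np.round(cc["mtx"],1).tolist(),np.round(cc["cam_to_world"],3).tolist())
    for q in("lens","lamp","lens_rest","lamp_rest","mount","vee_left","vee_right","saddle_left","saddle_right","tub","label_roll","jar"):
        for r in regions_of(c,q)[:2]:
            p=r["pixels"];ct=cv2.findContours(p.astype(np.uint8),0,1)[0]
            if not ct: continue
            m=max(ct,key=len)
            print(c,q,round(r["conf"],2),np.round(r["rect"]).tolist(),int(p.sum()),np.round(cv2.boxPoints(cv2.minAreaRect(m))).astype(int).tolist())
E
```

```text
{'clock': 0.0, 'joints': [1.178, 0.3, 1.522, -0.0, 1.321, -0.067], 'qd': [0.0, -0.001, 0.0, 0.0, 0.001, -0.001], 'effort': [0.001, -53.18, -35.274, 0.071, 0.024, -0.0], 'eef_pos': [175.949, 520.814, 204.886], 'eef_rot': [-3.14, -0.0, 2.816], 'wrist_force': [0.242, -0.122, -0.686], 'moment': [-0.013, 0.03, 0.003], 'finger_force': 0.0, 'finger_gap': 93.618}
18.8
side [[376.9, 0.0, 255.5], [0.0, 376.9, 198.2], [0.0, 0.0, 1.0]] [[0.704, -0.351, 0.617, -37.582], [-0.71, -0.343, 0.615, -630.389], [-0.004, -0.871, -0.491, 588.466], [0.0, 0.0, 0.0, 1.0]]
side lens 0.2 [212.0, 209.0, 15.0, 10.0] 89 [[206, 208], [219, 202], [222, 209], [209, 214]]
side lamp 0.97 [324.0, 250.0, 49.0, 52.0] 654 [[300, 231], [308, 223], [354, 267], [346, 275]]
side lens_rest 0.53 [195.0, 192.0, 14.0, 7.0] 91 [[186, 192], [199, 187], [201, 195], [189, 199]]
side lens_rest 0.43 [268.0, 275.0, 31.0, 28.0] 102 [[253, 282], [272, 282], [272, 289], [253, 289]]
side lamp_rest 0.44 [325.0, 256.0, 40.0, 36.0] 190 [[303, 240], [308, 236], [342, 270], [337, 274]]
side mount 0.72 [182.0, 210.0, 76.0, 39.0] 1540 [[144, 201], 
[... 1061 characters left out ...]
], [220, 207], [211, 277]]
top vee_left 0.63 [175.0, 250.0, 11.0, 30.0] 150 [[174, 235], [183, 235], [183, 244], [174, 244]]
top vee_left 0.41 [414.0, 193.0, 31.0, 25.0] 630 [[395, 188], [423, 174], [434, 195], [406, 209]]
top saddle_left 0.39 [170.0, 209.0, 6.0, 20.0] 103 [[165, 202], [172, 202], [172, 217], [165, 217]]
top tub 0.62 [222.0, 139.0, 72.0, 54.0] 3064 [[184, 162], [190, 114], [256, 122], [250, 169]]
top tub 0.56 [192.0, 238.0, 60.0, 78.0] 2828 [[157, 272], [164, 201], [219, 207], [211, 278]]
top label_roll 0.57 [102.0, 257.0, 32.0, 30.0] 725 [[85, 243], [116, 243], [116, 271], [85, 271]]
top jar 0.6 [414.0, 192.0, 30.0, 32.0] 659 [[394, 188], [423, 173], [434, 195], [405, 209]]
```

View pics/top0.png

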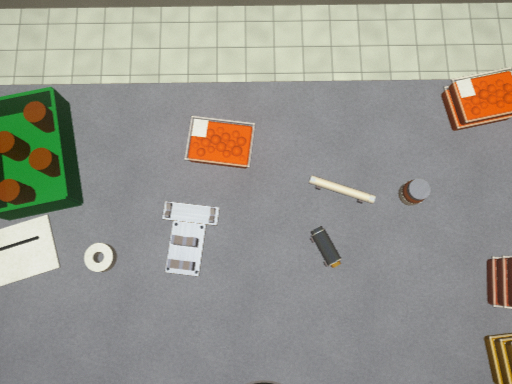

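View pics/side0.png

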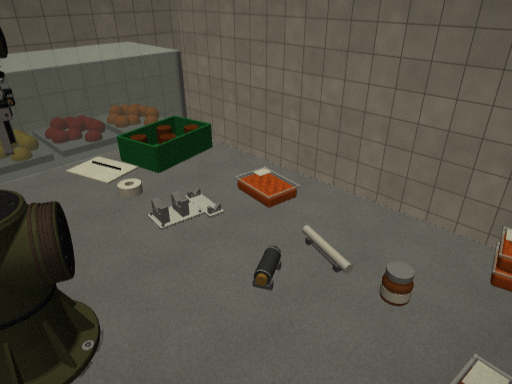

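The top view shows the lamp from (311,180) to (374,199), the lens from (315,229) to (337,266) with its brass end lower right, and the mount at (165-218, 203-275) with its saddles at the top. The side view shows the lens at about (268,265), the lamp from (305,230) to (349,270) and the mount at about (183,208). Next I'll zoom in.

```bash
python3 - <<'E'
from h import *
def crop(n,x,y,w,h,s):
    im=cv2.imread(f"pics/{n}0.png")[y:y+h,x:x+w]
    im=cv2.resize(im,None,fx=s,fy=s,interpolation=cv2.INTER_CUBIC)
    im=cv2.convertScaleAbs(im,alpha=1.4,beta=10)
    for i in range(0,w,10): cv2.putText(im,str(x+i),(i*s,8),0,.3,(0,255,255),1);cv2.line(im,(i*s,0),(i*s,3),(0,255,255))
    for j in range(0,h,10): cv2.putText(im,str(y+j),(0,j*s+4),0,.3,(0,255,255),1)
    return im
a=crop("top",158,196,66,85,6);b=crop("top",300,170,80,100,5)
def pad(i,h,w): return cv2.copyMakeBorder(i,0,h-i.shape[0],0,w-i.shape[1],0)
cv2.imwrite("pics/c1.png",np.hstack([pad(a,520,396),pad(b,520,400)]))
a=crop("side",142,178,84,56,9);cv2.imwrite("pics/c2.png",a)
b=crop("side",245,220,115,75,6);cv2.imwrite("pics/c3.png",b)
E
```

```text
(no output)
```

View pics/c1.png

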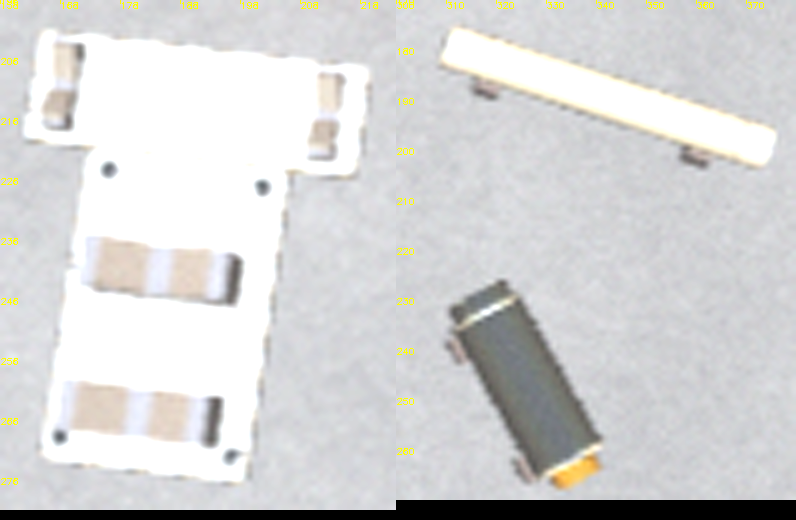

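View pics/c2.png

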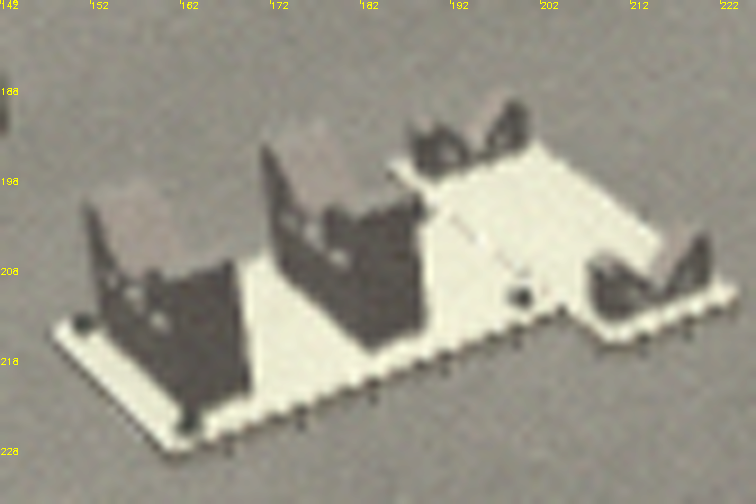

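View pics/c3.png

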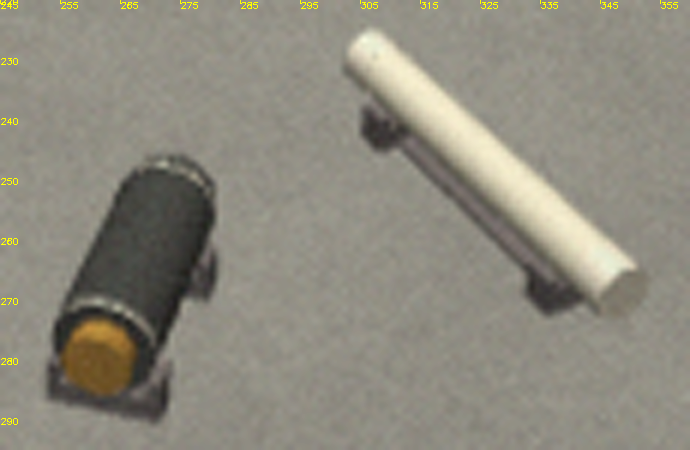

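The crops show the V-block, the saddles, both lamp ends, and the lens's bezel and brass ends clearly. I can now fit poses to the corner points in both views.

```bash
cat > fit.py <<'E'
from h import *
from scipy.optimize import least_squares
def px(l,s,o): return [(np.array(p[-2:])+.5)/s-.5+np.array(o) for p in l]
T=[(42,32,59,88,237),(42,-32,59,230,254),(20,32,59,82,285),(20,-32,59,224,301),(-20,32,59,66,382),(-20,-32,59,210,397),(-42,32,59,60,428),(-42,-32,59,203,444),
(130,66,30,58,43),(130,54,30,83,45),(90,66,30,45,124),(90,54,30,72,128),(130,-54,30,321,73),(130,-66,30,344,76),(90,-54,30,309,156),(90,-66,30,331,159)]
S=[(-42,32,59,85,203),(-42,-32,59,150,275),(-20,-32,59,238,262),(-42,32,8,103,312),(-42,-32,8,187,412),(-20,-32,8,250,392),(20,32,59,262,148),(42,-32,59,428,200),(20,-32,59,335,215),(20,32,8,283,270),(20,-32,8,372,350),(42,-32,8,426,328)]
def place(p,q):
    c,s=np.cos(p[2]),np.sin(p[2]);return np.array([p[0]+c*q[0]-s*q[1],p[1]+s*q[0]+c*q[1],q[2]+p[3]])
def fit(p0,t,tp,s,sp,name):
    def r(p): return np.concatenate([proj("top",place(p,q))-u for q,u in zip(t,tp)]+[proj("side",place(p,q))-u for q,u in zip(s,sp)])
    z=least_squares(r,p0,loss="soft_l1");print(name,np.round(z.x,3));R=r(z.x).reshape(-1,2);n=len(t)
    print(" mean res",np.round(R[:n].mean(0),2),np.round(R[n:].mean(0),2) if len(s) else "");print(np.round(R,1).tolist());return z.x
m0=onz("top",(185,253),30)
if __name__=="__main__":
    tp,sp=px(T,6,(158,196)),px(S,9,(142,178))
    fit([m0[0],m0[1],0,0],T,tp,S,sp,"mount both");fit([m0[0],m0[1],0,0],T,tp,[],[],"mount top only")
    L=[(0,90,0,50,45),(0,-90,0,374,147)];LS=[(0,-90,0,623,293),(0,90,0,360,48)]
    c=onz("top",(342,189),24);fit([c[0],c[1],-.3,24],L,px(L,5,(300,170)),LS,px(LS,6,(245,220)),"lamp")
    N=[(55,0,0,80,294),(-55,0,0,183,477),(45,0,0,92,312),(-45,0,0,177,459)];NS=[(-55,0,0,98,358)]
    c=onz("top",(325,246),30);fit([c[0],c[1],.5,30],N,px(N,5,(300,170)),NS,px(NS,6,(245,220)),"lens")
E
python3 fit.py
```

```text
mount both [ 4.49827e+02  2.01349e+02 -1.40000e-01  1.51300e+00]
 mean res [-0.06  0.  ] [0.19 0.13]
[[-0.2, -0.4], [0.7, -0.1], [-0.6, 0.1], [0.4, 0.6], [-0.6, -0.4], [0.3, 0.3], [-1.0, 0.7], [0.1, 1.2], [-0.3, -1.1], [-0.0, -0.9], [-0.6, 0.1], [-0.7, -0.0], [0.1, -0.5], [0.7, -0.5], [-0.1, 0.4], [0.7, 0.4], [-0.4, -0.9], [2.0, 0.3], [-0.3, -0.7], [0.1, 2.3], [0.3, 0.8], [0.5, 0.4], [-0.1, -1.1], [-1.4, -0.6], [2.0, 0.1], [-0.5, 0.3], [-0.3, 0.4], [0.5, 0.4]]
mount top only [ 4.52242e+02  2.04746e+02 -1.36000e-01 -2.16880e+01]
 mean res [-0. -0.] 
[[0.1, -0.4], [0.5, -0.2], [-0.2, -0.0], [0.3, 0.3], [-0.0, -0.9], [0.3, -0.3], [-0.4, -0.0], [0.2, 0.4], [0.0, -0.4], [0.2, -0.2], [-0.2, 0.5], [-0.3, 0.4], [-0.4, -0.1], [0.1, -0.1], [-0.5, 0.5], [0.2, 0.5]]Traceback (most recent call last):
  File "fit.py", line 18, in <module>
    c=onz("top",(342,189),24);fit([c[0],c[1],-.3,24],L,px(L,5,(300,170)),LS,px(LS,6,(245,220)),"lamp")
                              ~~~^^^^^^^^^^^^^^^^^^^^^^^^^^^^^^^^^^^^^^^^^^^^^^^^^^^^^^^^^^^^^^^^^^^^^
  File "fit.py", line 11, in fit
    z=least_squares(r,p0
[... 580 characters left out ...]
self.fun_wrapped(xp_copy(self.x))
             ~~~~~~~~~~~~~~~~^^^^^^^^^^^^^^^^^
    return np.atleast_1d(self.fun(x))
                         ~~~~~~~~^^^
    return self.f(x, *self.args, **self.kwargs)
           ~~~~~~^^^^^^^^^^^^^^^^^^^^^^^^^^^^^^
  File "fit.py", line 10, in r
    def r(p): return np.concatenate([proj("top",place(p,q))-u for q,u in zip(t,tp)]+[proj("side",place(p,q))-u for q,u in zip(s,sp)])
                                                                                     ~~~~^^^^^^^^^^^^^^^^^^^
  File "h.py", line 9, in proj
    c=calibration(cam);K=np.array(c["mtx"]);T=np.linalg.inv(np.array(c["cam_to_world"]))
ValueError: time passes only in moves, steps and waits
```

```bash
python3 - <<'E'
s=open('h.py').read()
s=s.replace("def ray","_c={}\n_cal=calibration\ndef calibration(n):\n    if n not in _c: _c[n]=_cal(n)\n    return _c[n]\ndef ray",1)
open('h.py','w').write(s)
E
python3 fit.py | grep -v "^\[\[-0.[2]"
```

```text
mount both [ 4.49827e+02  2.01349e+02 -1.40000e-01  1.51300e+00]
 mean res [-0.06  0.  ] [0.19 0.13]
mount top only [ 4.52242e+02  2.04746e+02 -1.36000e-01 -2.16880e+01]
 mean res [-0. -0.] 
[[0.1, -0.4], [0.5, -0.2], [-0.2, -0.0], [0.3, 0.3], [-0.0, -0.9], [0.3, -0.3], [-0.4, -0.0], [0.2, 0.4], [0.0, -0.4], [0.2, -0.2], [-0.2, 0.5], [-0.3, 0.4], [-0.4, -0.1], [0.1, -0.1], [-0.5, 0.5], [0.2, 0.5]]
lamp [ 6.16022e+02 -2.22354e+02 -3.30000e-01  2.76610e+01]
 mean res [-0.4  0.5] [ 0.6  -0.23]
[[-0.0, 0.6], [-0.8, 0.4], [0.3, -0.9], [0.9, 0.4]]
lens [ 461.774 -172.304    0.478   34.324]
 mean res [-0.03  0.02] [0.13 0.05]
[[0.1, -0.3], [0.5, 0.3], [-0.5, -0.5], [-0.2, 0.5], [0.1, 0.0]]
```

Measured: lamp at about (616,-222) with yaw -0.33, lens at about (462,-172) with yaw 0.48, and mount at about (450,201) with yaw -0.14. The fitted heights agree with the text to within the calibration error. I'm moving above the lamp.

```bash
cat >> h.py <<'E'
def go(x,y,z,yaw,s=None):
    s=s or read_state();p=s["eef_pos"];w=s["eef_rot"][2];d=np.array([x,y,z])-p;c,n=np.cos(w),np.sin(w)
    t=(w-yaw+np.pi)%(2*np.pi)-np.pi
    print("at",np.round(p,1),"yaw",round(w,3),"| shift units (before twist)",np.round(np.array([c*d[0]+n*d[1],n*d[0]-c*d[1],-d[2]])/50,3),"dist",round(np.linalg.norm(d)/50,2),"twist",round(t/np.pi,4))
E
python3 -m jog '[[60,[-0.727,-0.626,0.094],0],[60,[-0.727,-0.626,0.094],0],[60,[-0.727,-0.626,0.094],0],[60,[-0.727,-0.626,0.094],0],[60,[-0.727,-0.626,0.094],0],[60,[-0.727,-0.626,0.094],0],[60,[-0.727,-0.626,0.094],0],[60,[-0.727,-0.626,0.094],0],[60,[-0.727,-0.626,0.094],0],[60,[-0.727,-0.626,0.094],0],[60,[-0.727,-0.626,0.094],0],[60,[-0.727,-0.626,0.094],0],[60,[-0.727,-0.626,0.094],0],[60,[-0.727,-0.626,0.094],0],[60,[-0.727,-0.626,0.094],0],[60,[-0.727,-0.626,0.094],0],[60,[-0.727,-0.626,0.094],0],[60,[-0.727,-0.626,0.094],0]]' 15
python3 -m jog '[[60,[0,0,0],0.0456],[60,[0,0,0],0.0456],[60,[0,0,0],0.0456],[60,[0,0,0],0.0456],[60,[0,0,0],0.0456],[60,[0,0,0],0.0456],[60,[0,0,0],0.0456],[60,[0,0,0],0.0456],[60,[0,0,0],0.0456],[60,[0,0,0],0.0456],[60,[0,0,0],0.0456],[60,[0,0,0],0]]'
python3 -c "
from h import *
go(616,-222,5.5,1.24)"
```

```text
clock: 3.1
eef_pos: [616.3, -224.0, 120.6]
eef_rot: [3.142, 0.0, 2.816]
wrist_force: [0.1, 0.2, 1.3]
finger_gap: 59.8
finger_force: 0.0
clock: 4.3
eef_pos: [615.6, -222.1, 120.8]
eef_rot: [-3.142, -0.0, 1.238]
wrist_force: [0.0, 0.6, 0.4]
finger_gap: 60.1
finger_force: 0.0
at [ 615.6 -222.1  120.8] yaw 1.238 | shift units (before twist) [0.005 0.007 2.306] dist 2.31 twist -0.0008
```

```bash
python3 -m jog '[[60,[0,0,0.4],0],[60,[0,0,0.4],0],[60,[0,0,0.4],0],[60,[0,0,0.4],0],[60,[0,0,0.3],0],[60,[0,0,0.25],0],[60,[0,0,0.15],0],[60,[0,0,0],0],[60,[0,0,0],0]]'
python3 -m jog '[[15,[0,0,0],0],[15,[0,0,0],0],[15,[0,0,0],0],[15,[0,0,0],0],[15,[0,0,0],0],[15,[0,0,0],0],[15,[0,0,0],0],[15,[0,0,0],0]]' 15
python3 -c "
from h import *
go(559,186,120,1.43)"
```

```text
clock: 5.2
eef_pos: [615.9, -222.3, 6.5]
eef_rot: [3.141, 0.0, 1.24]
wrist_force: [0.4, 0.5, 0.3]
finger_gap: 60.2
finger_force: 0.0
clock: 6.0
eef_pos: [616.5, -222.5, 6.6]
eef_rot: [3.139, 0.0, 1.24]
wrist_force: [3.9, -2.3, 0.6]
finger_gap: 23.4
finger_force: 15.0
at [ 616.5 -222.5    6.6] yaw 1.24 | shift units (before twist) [ 7.353 -3.742 -2.268] dist 8.56 twist -0.0605
```

```bash
python3 -m jog '[[15,[0,0,-0.3],0],[15,[0,0,-0.5],0],[15,[0,0,-0.5],0],[15,[0,0,-0.5],0],[15,[0.817,-0.416,0],0],[15,[0.817,-0.416,0],0],[15,[0.817,-0.416,0],0],[15,[0.817,-0.416,0],0],[15,[0.817,-0.416,0],0],[15,[0.817,-0.416,0],0],[15,[0.817,-0.416,0],0],[15,[0.817,-0.416,0],0],[15,[0.817,-0.416,0],0],[15,[0,0,0],-0.03],[15,[0,0,0],-0.03],[15,[0,0,0.4],0],[15,[0,0,0.4],0],[15,[0,0,0],0],[15,[0,0,0],0]]'
python3 - <<'E'
from h import *
go(559,186,14,1.43)
o=[]
for c,(x,y,w,h,s) in {"top":(150,185,80,95,6),"side":(135,160,100,80,6)}.items():
    im=camera(c);cv2.imwrite(f"pics/{c}1.png",im[...,::-1])
    for q in ("lamp",):
        for r in regions_of(c,q)[:2]: print(c,q,round(r["conf"],2),np.round(r["rect"],1),np.round(cv2.minAreaRect(np.argwhere(r["pixels"])[:,::-1].astype(np.float32)),2) if 0 else cv2.minAreaRect(np.argwhere(r["pixels"])[:,::-1].astype(np.float32)))
    k=cv2.resize(im[y:y+h,x:x+w,::-1],None,fx=s,fy=s,interpolation=cv2.INTER_CUBIC)
    k=k[:,:400] if 0 else k
    o.append(k)
H=max(i.shape[0] for i in o)
o=[cv2.copyMakeBorder(i,0,H-i.shape[0],0,0,0) for i in o]
k=np.hstack(o);k=cv2.resize(k,None,fx=.74,fy=.74);print(k.shape);cv2.imwrite("pics/c4.png",k)
E
```

```text
clock: 7.9
eef_pos: [558.0, 186.4, 56.7]
eef_rot: [-3.141, 0.0, 1.428]
wrist_force: [-0.4, -0.2, -0.4]
finger_gap: 23.4
finger_force: 15.0
at [558.  186.4  56.7] yaw 1.428 | shift units (before twist) [-0.005  0.021  0.853] dist 0.85 twist -0.0005
top lamp 0.44 [210.9 211.   18.1  13.8] ((212.1823272705078, 213.4293975830078), (21.367652893066406, 10.738059043884277), 12.528807640075684)
side lamp 0.72 [187.7 212.   77.6  38.6] ((183.9130859375, 206.7557373046875), (33.26796340942383, 74.60955047607422), 76.75948333740234)
side lamp 0.51 [200.2 185.4  35.5  28.9] ((202.86001586914062, 184.52001953125), (42.40000534057617, 8.600001335144043), 36.86989212036133)
(422, 799, 3)
```

View pics/c4.png

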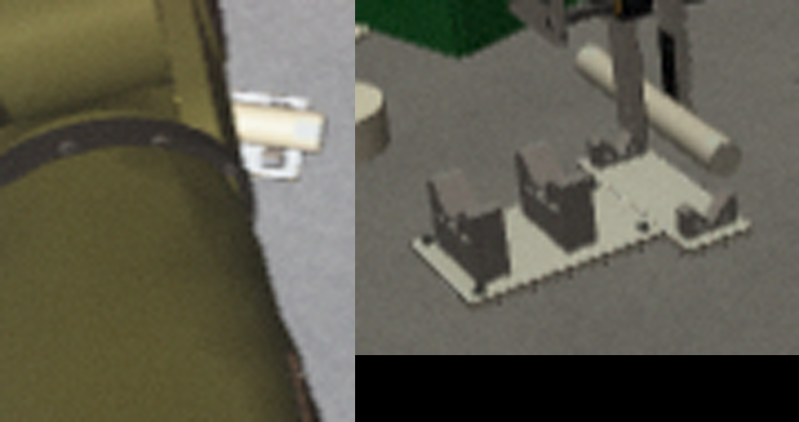

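The side view shows the level lamp held above the saddles, with its right end at about px (218.3,195.1) and its left end at about (186.8,172.8). In the top view only the right end, at (222.5,214.7), clears the arm. I'll work out the lamp position relative to the mount for each camera.

```bash
cat > rel.py <<'E'
from fit import *
def mfit(cam):
    P,U=(T,px(T,6,(158,196))) if cam=="top" else (S,px(S,9,(142,178)))
    r=lambda p:np.concatenate([proj(cam,place([*p,0],q))-u for q,u in zip(P,U)])
    z=least_squares(r,[450,201,-.14],loss="soft_l1",f_scale=.4).x;return z
def inm(m,p):
    c,s=np.cos(m[2]),np.sin(m[2]);d=p[:2]-m[:2];return np.array([c*d[0]+s*d[1],-s*d[0]+c*d[1]])
E
python3 - <<'E'
from rel import *
z=74.1
for cam,pts in {"side":[(218.3,195.1),(186.8,172.8)],"top":[(222.5,214.7)]}.items():
    m=mfit(cam);print(cam,"mount",np.round(m,3))
    for u in pts:
        p=onz(cam,u,z);print(" end",np.round(p,1),"in mount",np.round(inm(m,p),1))
    print(" tcp in mount",np.round(inm(m,np.array([558,186.4])),1))
E
```

```text
side mount [ 4.51861e+02  2.04730e+02 -1.67000e-01]
 end [547.7 100.5  74.1] in mount [111.9 -86.8]
 end [572.7 283.2  74.1] in mount [106.1  97.4]
 tcp in mount [107.7  -0.4]
top mount [ 4.50050e+02  2.01174e+02 -1.36000e-01]
 end [544.1  96.3  74.1] in mount [107.4 -91.1]
 tcp in mount [109.   0.]
```

Both cameras agree once they use the same yaw: the lamp is centred to about 0.5 mm and about 1 mm short in x. I'm lowering it.

```bash
python3 -m jog '[[15,[0.01,0.025,0.2],0],[15,[0,0,0.2],0],[15,[0,0,0.2],0],[15,[0,0,0.1],0],[15,[0,0,0],0],[15,[0,0,0],0]]'
python3 -m jog '[[15,[0,0,0.06],0],[15,[0,0,0.04],0],[15,[0,0,0.02],0],[15,[0,0,0],0],[15,[0,0,0],0]]'
```

```text
clock: 8.7
eef_pos: [559.3, 186.7, 20.8]
eef_rot: [-3.142, -0.0, 1.428]
wrist_force: [0.8, -0.7, -1.0]
finger_gap: 23.7
finger_force: 15.0
clock: 9.2
eef_pos: [559.5, 186.7, 15.1]
eef_rot: [3.141, -0.0, 1.429]
wrist_force: [2.2, -0.2, 1.9]
finger_gap: 23.4
finger_force: 15.0
```

```bash
python3 -m jog '[[15,[0,0.02,0.01],0],[15,[0,0,0.01],0],[15,[0,0,0],0],[15,[0,0,0],0]]'
```

```text
clock: 9.6
eef_pos: [560.3, 186.5, 14.2]
eef_rot: [3.141, 0.0, 1.429]
wrist_force: [-1.3, -1.2, 4.7]
finger_gap: 23.9
finger_force: 15.1
```

The lamp is seated, with z force rising and lateral force near zero. I'm releasing it and rising.

```bash
python3 -m jog '[[50,[0,0,0],0],[50,[0,0,0],0],[50,[0,0,0],0],[50,[0,0,0],0],[50,[0,0,-0.2],0],[50,[0,0,-0.4],0],[50,[0,0,-0.8],0],[70,[0,0,-0.8],0],[70,[0,0,-0.8],0],[70,[0,0,0],0],[70,[0,0,0],0]]'
python3 -c "
from h import *
go(461.5,-172,130,.478)"
```

```text
clock: 10.7
eef_pos: [560.4, 186.7, 164.9]
eef_rot: [3.14, -0.001, 1.428]
wrist_force: [0.2, 0.0, -0.4]
finger_gap: 69.7
finger_force: 0.0
at [560.4 186.7 164.9] yaw 1.428 | shift units (before twist) [-7.381 -0.941  0.699] dist 7.47 twist 0.3025
```

```bash
python3 -m jog '[[70,[-0.923,-0.118,0.087],0],[70,[-0.923,-0.118,0.087],0],[70,[-0.923,-0.118,0.087],0],[70,[-0.923,-0.118,0.087],0],[70,[-0.923,-0.118,0.087],0],[70,[-0.923,-0.118,0.087],0],[70,[-0.923,-0.118,0.087],0],[70,[-0.923,-0.118,0.087],0],[70,[0,0,0],0.0432],[70,[0,0,0],0.0432],[70,[0,0,0],0.0432],[70,[0,0,0],0.0432],[70,[0,0,0],0.0432],[70,[0,0,0],0.0432],[70,[0,0,0],0.0432],[70,[0,0,0],0],[70,[0,0,0],0]]'
python3 - <<'E'
from h import *
go(461.5,-172,12,.478)
o=[]
for c,(x,y,w,h,s) in {"top":(152,190,80,90,5),"side":(142,170,84,70,5)}.items():
    im=camera(c);cv2.imwrite(f"pics/{c}2.png",im[...,::-1])
    o.append(cv2.copyMakeBorder(cv2.resize(im[y:y+h,x:x+w,::-1],None,fx=s,fy=s,interpolation=cv2.INTER_CUBIC),0,450-h*s,0,0,0))
cv2.imwrite("pics/c5.png",np.hstack(o)[:,:800])
E
```

```text
clock: 12.4
eef_pos: [460.8, -172.0, 128.3]
eef_rot: [-3.14, 0.001, 0.483]
wrist_force: [0.6, -0.2, 0.2]
finger_gap: 70.1
finger_force: 0.0
at [ 460.8 -172.   128.3] yaw 0.483 | shift units (before twist) [0.013 0.007 2.326] dist 2.33 twist 0.0014
```

View pics/c5.png

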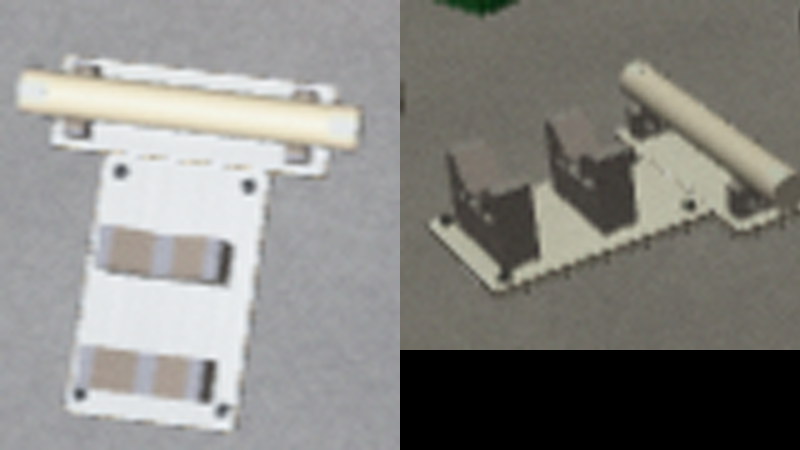

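The top view shows the lamp lying in both saddles, from crop (18,90) to (361,128). The side view shows it level. Here is a numerical check of its centring.

```bash
python3 - <<'E'
from rel import *
m=mfit("top")
for u in [(18,90),(361,128)]:
    p=onz("top",(np.array(u)+.5)/5-.5+[152,190],32);print(np.round(p,1),np.round(inm(m,p),1))
E
python3 -m jog '[[70,[0.01,0,0.4],0],[70,[0,0,0.4],0],[70,[0,0,0.4],0],[70,[0,0,0.4],0],[70,[0,0,0.3],0],[70,[0,0,0.25],0],[70,[0,0,0.15],0],[70,[0,0,0],0],[70,[0,0,0],0]]'
python3 -m jog '[[30,[0,0,0],0],[30,[0,0,0],0],[30,[0,0,0],0],[30,[0,0,0],0],[30,[0,0,0],0],[30,[0,0,0],0],[30,[0,0,0],0],[30,[0,0,0],0]]' 30
```

```text
[572.  279.5  32. ] [110.1  94.2]
[548.9  96.   32. ] [112.2 -90.8]
clock: 13.4
eef_pos: [461.9, -172.1, 14.5]
eef_rot: [3.141, -0.0, 0.479]
wrist_force: [0.3, 0.1, 0.5]
finger_gap: 70.1
finger_force: 0.0
clock: 14.2
eef_pos: [461.7, -172.0, 14.2]
eef_rot: [3.141, -0.0, 0.478]
wrist_force: [0.1, 0.5, 3.3]
finger_gap: 39.5
finger_force: 30.0
```

The lamp is centred to within about 2 mm and lies level. The lens is gripped, so I'm lifting it and carrying it over the V-block.

```bash
python3 -m jog '[[30,[0,0,0],0],[30,[0,0,0],0],[30,[0,0,-0.3],0],[30,[0,0,-0.5],0],[30,[0,0,-0.5],0],[30,[0,0,-0.5],0],[30,[0,0,-0.4],0],[30,[0,0,0],0],[30,[0,0,0],0]]' 50
python3 -c "
from h import *
go(451.2,201.5,90,-.138)"
```

```text
clock: 15.1
eef_pos: [461.3, -171.8, 123.1]
eef_rot: [-3.141, 0.001, 0.478]
wrist_force: [-0.8, -0.2, -2.9]
finger_gap: 39.0
finger_force: 50.0
at [ 461.3 -171.8  123.1] yaw 0.478 | shift units (before twist) [ 3.259 -6.721  0.662] dist 7.5 twist 0.1962
```

```bash
python3 -m jog '[[30,[0.407,-0.84,0],0],[30,[0.407,-0.84,0],0],[30,[0.407,-0.84,0],0],[30,[0.407,-0.84,0],0],[30,[0.407,-0.84,0],0],[30,[0.407,-0.84,0],0],[30,[0.407,-0.84,0],0],[30,[0.407,-0.84,0],0],[30,[0,0,0],0.0392],[30,[0,0,0],0.0392],[30,[0,0,0],0.0392],[30,[0,0,0],0.0392],[30,[0,0,0],0.0392],[30,[0,0,0.3],0],[30,[0,0,0.3],0],[30,[0,0,0],0],[30,[0,0,0],0]]'
python3 - <<'E'
from h import *
go(451.2,201.5,48,-.138)
o=[]
for c,(x,y,w,h,s) in {"top":(150,190,90,90,3),"side":(142,160,84,75,6)}.items():
    im=camera(c);cv2.imwrite(f"pics/{c}3.png",im[...,::-1])
    o.append(cv2.copyMakeBorder(cv2.resize(im[y:y+h,x:x+w,::-1],None,fx=s,fy=s,interpolation=cv2.INTER_CUBIC),0,450-h*s,0,0,0))
cv2.imwrite("pics/c6.png",cv2.convertScaleAbs(np.hstack(o)[:,:800],alpha=1.5,beta=10))
E
```

```text
clock: 16.8
eef_pos: [451.0, 201.1, 93.3]
eef_rot: [3.141, 0.002, -0.137]
wrist_force: [0.0, -0.3, -2.2]
finger_gap: 38.8
finger_force: 50.0
at [451.  201.1  93.3] yaw -0.137 | shift units (before twist) [ 0.003 -0.009  0.905] dist 0.91 twist 0.0002
```

View pics/c6.png

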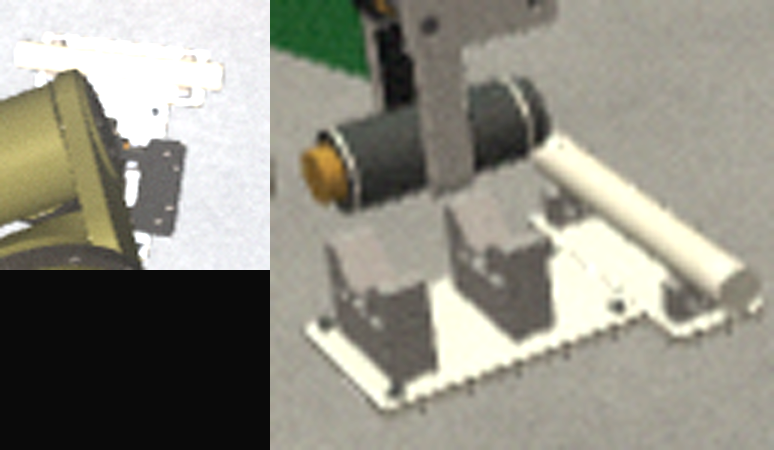

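The side view shows the lens held level above the V-block, with its brass end at local (48,174), its near ring from (60,130) to (82,210), its far ring from (242,82) to (270,148), and the glass towards the lamp. I'll check the offset along the V.

```bash
python3 - <<'E'
from rel import *
P,U=S,px(S,9,(142,178))
r=lambda p:np.concatenate([proj("side",place([p[0],p[1],-.138,0],q))-u for q,u in zip(P,U)])
z=least_squares(r,[450,201],loss="soft_l1",f_scale=.4).x;m=[*z,-.138];print(np.round(z,2))
p=onz("side",(np.array([48,174])+.5)/6-.5+[142,160],109.1);print("brass end in mount",inm(m,p))
loc=lambda u:np.round((u-[142,160]+.5)*6-.5,0)
a=np.linspace(0,2*np.pi,73)
for off in(-4,0,4):
    print(off,"brass",loc(proj("side",place([*m,0],(off-55,0,109.1)))))
    for x in(-45,45):
        c=np.array([loc(proj("side",place([*m,0],(off+x,20*np.cos(t),109.1+20*np.sin(t))))) for t in a])
        print("  rim",x,"top",c[c[:,1].argmin()],"bot",c[c[:,1].argmax()],"L",c[:,0].min(),"R",c[:,0].max())
E
```

```text
[451.58 204.51]
brass end in mount [-51.14732445   0.92446327]
-4 brass [ 32. 180.]
  rim -45 top [ 39. 131.] bot [ 67. 216.] L 34.0 R 73.0
  rim 45 top [220.  78.] bot [246. 159.] L 212.0 R 252.0
0 brass [ 41. 177.]
  rim -45 top [ 47. 129.] bot [ 76. 213.] L 42.0 R 81.0
  rim 45 top [226.  76.] bot [253. 157.] L 220.0 R 260.0
4 brass [ 49. 175.]
  rim -45 top [ 55. 126.] bot [ 84. 210.] L 51.0 R 89.0
  rim 45 top [234.  74.] bot [259. 155.] L 227.0 R 268.0
```

The lens reads 2 to 3.5 mm too far forward. I'll back it off 2 mm, lower to just above the seat and look again there.

```bash
python3 -m jog '[[30,[-0.04,0,0.2],0],[30,[0,0,0.2],0],[30,[0,0,0.2],0],[30,[0,0,0.16],0],[30,[0,0,0],0],[30,[0,0,0],0]]'
python3 - <<'E'
from h import *
im=camera("side");cv2.imwrite("pics/side4.png",im[...,::-1])
x,y,w,h,s=142,170,80,60,10
k=cv2.convertScaleAbs(cv2.resize(im[y:y+h,x:x+w,::-1],None,fx=s,fy=s,interpolation=cv2.INTER_CUBIC),alpha=1.5,beta=10)
cv2.imwrite("pics/c7.png",k)
E
```

```text
clock: 17.5
eef_pos: [449.5, 201.5, 56.0]
eef_rot: [3.141, 0.0, -0.137]
wrist_force: [0.2, -0.3, -2.3]
finger_gap: 39.1
finger_force: 50.0
```

View pics/c7.png

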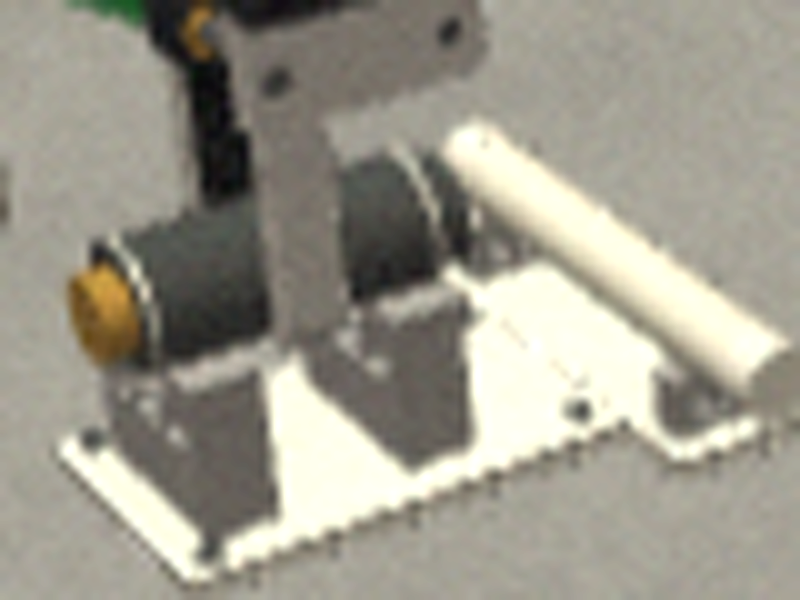

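The side view at the seat shows the brass face at about (90,313), the near rim from (112,235) to (152,367) with its right edge at 161, and the far ring with its top at (395,143) and right edge at about 450. Comparing with the prediction.

```bash
python3 - <<'E'
from rel import *
m=[451.58,204.51,-.138];h=71.8
loc=lambda u:np.round((u-[142,170]+.5)*10-.5,0)
a=np.linspace(0,2*np.pi,73)
for off in(-4,0,4):
    print(off,"brass",loc(proj("side",place([*m,0],(off-55,0,h)))))
    for x,R in((-55,13),(-45,20),(45,20)):
        c=np.array([loc(proj("side",place([*m,0],(off+x,R*np.cos(t),h+R*np.sin(t))))) for t in a])
        print("  rim",x,"top",c[c[:,1].argmin()],"bot",c[c[:,1].argmax()],"L",c[:,0].min(),"R",c[:,0].max())
for q in S: print(q[:3],loc(proj("side",place([*m,0],q[:3]))), np.round((np.array(q[3:])+.5)/9*10+[0,80]-.5))
E
```

```text
-4 brass [ 74. 319.]
  rim -55 top [ 60. 274.] bot [ 91. 364.] L 54.0 R 95.0
  rim -45 top [ 86. 239.] bot [132. 377.] L 77.0 R 140.0
  rim 45 top [378. 148.] bot [420. 280.] L 367.0 R 434.0
0 brass [ 88. 315.]
  rim -55 top [ 72. 270.] bot [103. 360.] L 67.0 R 108.0
  rim -45 top [100. 235.] bot [143. 373.] L 90.0 R 154.0
  rim 45 top [390. 144.] bot [433. 276.] L 380.0 R 446.0
4 brass [101. 311.]
  rim -55 top [ 86. 266.] bot [118. 355.] L 81.0 R 122.0
  rim -45 top [112. 231.] bot [159. 368.] L 104.0 R 167.0
  rim 45 top [403. 140.] bot [445. 272.] L 392.0 R 459.0
(-42, 32, 59) [ 91. 296.] [ 94. 306.]
(-42, -32, 59) [187. 387.] [167. 386.]
(-20, -32, 59) [261. 362.] [264. 371.]
(-42, 32, 8) [115. 448.] [114. 427.]
(-42, -32, 8) [211. 543.] [208. 538.]
(-20, -32, 8) [283. 517.] [278. 516.]
(20, 32, 59) [289. 232.] [291. 244.]
(42, -32, 59) [461. 294.] [476. 302.]
(20, -32, 59) [391. 318.] [372. 319.]
(20, 32, 8) [309. 381.] [314. 380.]
(20, -32, 8) [409. 471.] [413. 469.]
(42, -32, 8) [477. 446.] [473. 444.]
```

The offset is now about +0.5 to +1 mm, which is good. I'm seating with a 0.5 mm trim.

```bash
python3 -m jog '[[30,[-0.01,0,0.05],0],[30,[0,0,0.04],0],[30,[0,0,0.03],0],[30,[0,0,0.02],0],[30,[0,0,0],0],[30,[0,0,0],0]]' 55
python3 -m jog '[[30,[0,0,0.01],0],[30,[0,0,0],0],[30,[0,0,0],0]]'
```

```text
clock: 18.15
eef_pos: [449.6, 202.4, 49.9]
eef_rot: [-3.14, -0.002, -0.137]
wrist_force: [-0.5, 4.6, 5.7]
finger_gap: 39.1
finger_force: 55.0
clock: 18.45
eef_pos: [449.7, 202.5, 49.7]
eef_rot: [-3.139, -0.002, -0.137]
wrist_force: [-1.8, 5.5, 9.5]
finger_gap: 39.1
finger_force: 55.0
```

```bash
python3 -m jog '[[30,[0,-0.02,0],0],[30,[0,0,0],0],[30,[0,0,0],0]]'
python3 -c "
from h import *
s=read_state();print(s['wrist_force'],s['moment'],s['eef_pos'])"
```

```text
clock: 18.75
eef_pos: [449.7, 203.0, 49.2]
eef_rot: [-3.14, -0.001, -0.137]
wrist_force: [-0.2, 3.5, 5.6]
finger_gap: 38.7
finger_force: 55.0
[-0.18971599  3.54841106  5.64419103] [0.6573725  0.17685484 0.02948351] [449.68080299 203.04996059  49.15480949]
```

```bash
python3 -m jog '[[30,[0,-0.02,0.01],0],[30,[0,0,0],0],[30,[0,0,0],0]]'
python3 -m jog '[[30,[0,-0.01,0.01],0],[30,[0,0,0],0],[30,[0,0,0],0]]'
```

```text
clock: 19.05
eef_pos: [449.7, 203.8, 48.4]
eef_rot: [-3.141, -0.001, -0.137]
wrist_force: [1.7, 3.2, 4.3]
finger_gap: 39.0
finger_force: 55.0
clock: 19.35
eef_pos: [449.8, 204.0, 48.2]
eef_rot: [-3.141, -0.001, -0.137]
wrist_force: [0.2, -1.5, 10.3]
finger_gap: 39.2
finger_force: 55.0
```

```bash
python3 -m jog '[[30,[0,0.004,0.008],0],[30,[0,0,0],0],[30,[0,0,0],0],[30,[0,0,0],0]]'
python3 -m jog '[[30,[0,0,0],0],[30,[0,0,0],0],[30,[0,0,0],0]]'
python3 - <<'E'
from h import *
F=[];M=[]
im=camera("side");cv2.imwrite("pics/side5.png",im[...,::-1])
for _ in range(6): 
    camera("side");s=read_state();F.append(s["wrist_force"]);M.append(s["moment"])
print(np.round(F,1).tolist(),np.round(np.mean(F,0),2),np.round(np.mean(M,0),2),s["eef_pos"],s["eef_rot"])
x,y,w,h,s=142,170,80,60,10
cv2.imwrite("pics/c8.png",cv2.convertScaleAbs(cv2.resize(im[y:y+h,x:x+w,::-1],None,fx=s,fy=s,interpolation=cv2.INTER_CUBIC),alpha=1.5,beta=10))
from rel import *
m=[451.58,204.51,-.138]
loc=lambda u:np.round((u-[142,170]+.5)*10-.5,0)
a=np.linspace(0,2*np.pi,73)
for off in(-2,0,2):
    for X,R in((-55,13),(-45,20),(45,20)):
        c=np.array([loc(proj("side",place([*m,0],(off+X,R*np.cos(t),64+R*np.sin(t))))) for t in a])
        print(off,X,"top",c[c[:,1].argmin()],"bot",c[c[:,1].argmax()],"L",c[:,0].min(),"R",c[:,0].max())
E
```

```text
clock: 19.75
eef_pos: [449.9, 204.0, 48.1]
eef_rot: [-3.141, -0.002, -0.137]
wrist_force: [-1.5, 0.4, 15.4]
finger_gap: 39.1
finger_force: 55.0
clock: 20.05
eef_pos: [449.9, 204.0, 48.1]
eef_rot: [-3.141, -0.002, -0.137]
wrist_force: [-2.5, 0.2, 15.0]
finger_gap: 38.9
finger_force: 55.0
[[-2.4, 0.3, 14.8], [-2.3, 0.9, 14.4], [-3.0, 0.8, 14.7], [-2.0, 0.4, 14.8], [-1.9, 0.2, 14.9], [-2.0, -0.2, 14.6]] [-2.27  0.4  14.69] [-0.06  0.55  0.25] [449.86934038 204.00371587  48.14645179] [-3.14107367e+00 -1.53038703e-03 -1.36938703e-01]
-2 -55 top [ 69. 297.] bot [101. 386.] L 65.0 R 106.0
-2 -45 top [ 95. 262.] bot [142. 399.] L 87.0 R 151.0
-2 45 top [387. 170.] bot [431. 301.] L 376.0 R 443.0
0 -55 top [ 76. 295.] bot [107. 384.] L 71.0 R 112.0
0 -45 top [102. 260.] bot [147. 397.] L 94.0 R 158.0
0 45 top [393. 168.] bot [437. 299.] L 382.0 R 449.0
2 -55 top [ 82. 293.] bot [114. 382.] L 78.0 R 119.0
2 -45 top [109. 258.] bot [156. 394.] L 101.0 R 164.0
2 45 top [399. 166.] bot [444. 297.] L 389.0 R 455.0
```

View pics/c8.png

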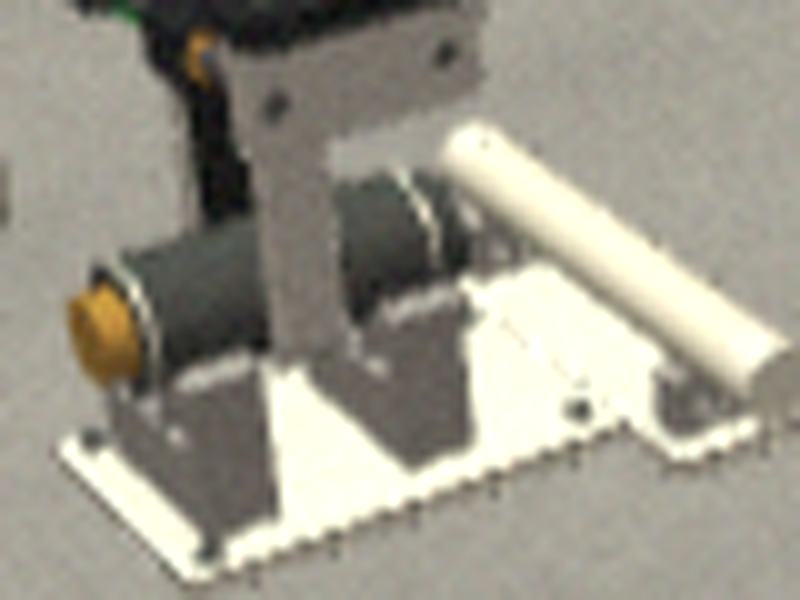

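The side view shows the lens seated on both V pieces and matching the predicted outline within about 1 mm. The press is 14.7 N with almost no side load. A small yaw moment of 0.25 N m remains, so I'll trim it.

```bash
python3 -m jog '[[30,[-0.004,0,0],-0.002],[30,[0,0,0],0],[30,[0,0,0],0]]'
python3 - <<'E'
from h import *
F=[];M=[]
for _ in range(6): 
    camera("top");s=read_state();F.append(s["wrist_force"]);M.append(s["moment"])
print(np.round(np.mean(F,0),2),np.round(np.mean(M,0),2),s["eef_pos"],s["eef_rot"],s["clock"])
E
```

```text
clock: 20.7
eef_pos: [449.9, 204.1, 48.1]
eef_rot: [-3.141, -0.002, -0.131]
wrist_force: [0.9, -0.3, 12.7]
finger_gap: 38.6
finger_force: 55.0
[ 0.04  0.42 12.91] [-0.    0.22  0.06] [449.88051489 204.04038996  48.09948978] [-3.14084930e+00 -1.95899842e-03 -1.30989614e-01] 21.0
```

```bash
python3 -m jog '[[30,[0,0,0.003],0],[30,[0,0,0],0],[30,[0,0,0],0],[30,[0,0,0],0],[30,[0,0,0],0]]'; python3 -c "
from h import *
s=read_state();print(s['wrist_force'],s['moment'])
if 12<s['wrist_force'][2]<18: print(sign_off())"
```

```text
clock: 21.5
eef_pos: [449.9, 204.0, 48.1]
eef_rot: [-3.141, -0.002, -0.131]
wrist_force: [-0.9, -0.5, 15.3]
finger_gap: 38.7
finger_force: 55.0
[-0.91240469 -0.5155643  15.27446901] [-0.05803828  0.36874303  0.03892008]
the job is handed in; nothing more can be done
None
```

The job is handed in: the lamp lies released and level in both saddles, centred to about 2 mm. The lens is in the V-block, glass end towards the lamp and centred to about 1 mm, still held down with about 15 N for you to do up the clamp.

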